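Stack the spacer and clamp ring on the filter assembly post

ROBOT

A 6-joint arm with a two-finger parallel gripper is mounted at the origin on a cart in front of the work surface, level with it; the furniture and walls round the work are solid. World frame = base frame: x ahead of the robot, y to its left, z up, the work surface at z = 0. Lengths are in m, angles in rad, forces in N, time in s.
With the tool pointing down it reaches from about 0.35 to 0.975 m from the base axis. Payload 4.9 kg.
Tool frame: the origin (TCP) lies at the centre of the arm's flange, where the gripper is bolted on; the fingertips stand 173 mm ahead of it and the grasp point (between the pads) lies 155 mm ahead of it; z points along the fingers, y is the line along which they close (so a half turn about z gives the same grasp; the last joint's range is limited). The gripper opens to 85 mm and grips with 20 to 120 N. Pads are 22 mm wide; open, the fingers measure 114 mm over their backs; the gripper's body (76 mm by 85 mm) begins 54 mm behind the grasp point. The pads swing forward as they close: fully open they stand 13 mm farther back than shut.
Start: joints at [1.216, 0.053, 1.613, -0, 1.476, -0.119], TCP at [0.146, 0.608, 0.405] pointing down, gripper open.
Joint ranges: [-3.01, 3.01], [-1.01, 2.22], [0.06, 2.58], [-1.02, 4.17], [0.09, 2.62], [-3.14, 3.14]. Speed limits (rad/s): [2.57, 2.57, 3.14, 3.14, 3.14, 3.14].

INTERFACE

Orientations are given as a unit quaternion [x, y, z, w].
In Python, from bench import sensors, imaging, order gives the robot as it stands. The module is installed in compiled form; this text tells all that it offers.
- The arm moves only by the tool step_arm, never from a script. Its argument "moves" is one flat list of numbers, 7 for each row, row after row: the shift along the tool's x, y, z normalised to -1 to 1, where 1 is 150 mm, then the turn, a rotation vector about the tool's x, y, z normalised to -1 to 1, where 1 is 90 degrees, then the opening, from -1 (shut) to 1 (fully open). A call has 1 to 8 rows; each row is the pose to reach, as a shift and turn from the pose commanded when the call began, along the tool's axes at that moment; what a row does not reach only later rows make up. A row lasts 1/12 s, in which the tool goes at most 41.7 mm and 7.16 degrees, less where a joint would pass 70% of its speed; a pose out of reach is approached as far as the arm can. A call with a number of a shift or a turn outside -1 to 1 is refused whole. A call with a gripper value outside its range is refused whole. The fingers move at their own pace and stop on an object; "grip_force" is the grip in N (left out, the last holds). Time passes only in rows, so rows that repeat a pose let the fingers close. It gives the time, the measured TCP pose, the force, the opening and the grip force at its end, in the units of the state.
- sensors.get_state(): the state, without advancing time (a new reading comes with each control period).
- imaging.camera(name): name is "scene" or "top" or "wrist"; returns the picture (384x512x3 uint8, red, green, blue); there is no depth.
- imaging.camera_model(name): a dict with "fx", "fy", "cx", "cy" (pixels), "R" (3x3) and "t" (3): a world point X has camera coordinates R X + t. Camera axes: x right, y down, z forward; pixel columns grow to the right and rows downward; lengths in m; the calibration is good to about 2 mm. A picture is of the moment at which its call begins: read the wrist's pose just before it. camera_model takes no time and is no camera call; for the wrist camera it gives the pose at the moment of the call.
- order.hand_in(): hands the job in; it is judged then, once.
The state is a dict: "t": time; "joint_positions": joint angles; "qvel": joint speeds; "joint_torque": joint torques, N m; "tcp_pos": TCP position; "eef_rot": TCP orientation; "force": force on the tool from outside, world axes, zero at the start; "wrist_torque": the same for the moment, N m; "finger_gap": opening from 0.0 (shut) to 1.0 (fully open); "grasp_force": force on a finger pad.
Only numpy, scipy, OpenCV 4.12 (cv2) and the standard library are available. Lean on these libraries where they do the work, as an engineer would, in place of code of your own. Each camera call takes 0.05 s, during which the arm holds its last target. There are 200 camera calls.

TASK

Build up the filter stack on the post of the small assembly stand: slip the tall spacer sleeve over the post first so that it sits flat on the seat, then the flat clamp ring over the post so that it lies flat on the spacer. Lower each part down rather than dropping it, and let go of it. The closed cap goes on later: leave it where it lies.

Things in the scene. Friction and masses are not known exactly. Their poses are not given: they have to be found in the camera images.
- stand: Assembly stand, fixed: aluminium base 70 x 70 x 8 mm; on it a round seat 46 mm across, top 18 mm above the table; in its middle an upright steel post 14 mm thick, straight to 58 mm above the table, tapering to a 5 mm tip at 72 mm. Origin: on the post's axis at table height; z up, x, y along the base edges. A tall microscope stands to the right (x over 0.47, y -0.18 to -0.42 m): swing the arm in front of it.
- spacer: Spacer sleeve, loose: the tall plain aluminium ring, 44 mm outside diameter, 28 mm bore right through, 28 mm high, standing on the table, 60 g (varies). Origin: centre of the underside, on its axis; z is the axis, up. The same either way round.
- clamp_ring: Clamp ring, loose: the flat aluminium ring with six small dark screws in its upper face, 50 mm outside diameter, 28 mm bore right through, 12 mm high, lying on the table, 60 g (varies). Origin: centre of the underside, on its axis; z is the axis, up.
- cap: Cap, loose, to be left alone: closed solid aluminium disc without any hole, knurled rim, 50 mm in diameter, 18 mm high, lying on the table. Origin: centre of the underside; z up.
Mind the look-alikes: they are no part of the job. Leave any turquoise look-alike of the clamp_ring alone.

How it is judged:
On the way, in this order (a step that is already met when the one before it is completed fails the run):
1. the spacer sleeve sits flat on the seat round the post, released (z of spacer in the frame of stand between 0.0155 and 0.0215 m and horizontal distance between spacer and stand below 0.01 m and angle between spacer's own z axis and vertical below 0.15 rad and contact force between the fingers and spacer below 0.3 N and linear speed of spacer below 0.03 m/s), for 0.2 s.
2. the clamp ring lies flat on the seated spacer round the post, released (all of step 1 and z of clamp_ring in the frame of stand between 0.043 and 0.05 m and horizontal distance between clamp_ring and stand below 0.01 m and angle between clamp_ring's own z axis and vertical below 0.15 rad and contact force between the fingers and clamp_ring below 0.3 N and linear speed of clamp_ring below 0.03 m/s), for 0.2 s.
At the end, for the whole second after the job is handed in: Spacer round the post on the seat (underside 15.5 to 21.5 mm above the table), clamp ring round the post on the spacer (underside 43 to 50 mm up), each within 10 mm of the post's axis, within 0.15 rad of level, released and at rest; cap within 30 mm of its start (all of step 2 and distance of cap from where it was at the start of the episode below 0.03 m); the robot touches nothing.
It fails at once if the spacer is let fall (faster than 0.6 m/s, out of the fingers) (contact force between the fingers and spacer below 0.1 N and linear speed of spacer above 0.6 m/s).
It fails at once if the clamp ring is let fall (faster than 0.6 m/s, out of the fingers) (contact force between the fingers and clamp_ring below 0.1 N and linear speed of clamp_ring above 0.6 m/s).
It fails at once if the cap is moved by more than 30 mm (distance of cap from where it was at the start of the episode above 0.03 m).
It also fails if it takes over 58 s, if anything falls off the work surface, if the arm or the gripper's body presses on something with over 40 N, if the wrist force passes 120 N, or if a joint passes its speed limit or range.

## Working session

There is one attempt and no reset: what is moved stays moved. The work goes in short steps, Python scripts to look and compute and a tool call to move; the robot and the scene stay as the last step left them, time stands still between calls to the robot, and variables do not carry over. Pictures are saved under pics/ and viewed, at most 10 in all, crops included, and the job is handed in when it is done.

Besides the shell and the picture viewer there is one more tool, called after "Emit:" by a JSON object that holds its "api" and its "payload", one argument or row to a line. step_arm: Moves the arm, as the interface text tells. Scaled input: -1 to 1 covers 150 mm each way for a shift and 90 degrees each way for a turn. Its arguments: {"type":"object","properties":{"moves":{"type":"array"},"grip_force":{"type":"number"}},"required":["moves"]}

```bash
mkdir -p pics; python3 - <<'E'
from bench import sensors, imaging
import cv2,numpy as np
s=sensors.get_state();print(s['t'],s['tcp_pos'],s['eef_rot'])
for n in('scene','top'):
    im=imaging.camera(n);cv2.imwrite(f'pics/{n}0.png',im[...,::-1]);m=imaging.camera_model(n)
    C=-m['R'].T@m['t'] if isinstance(m['R'],np.ndarray) else -np.array(m['R']).T@np.array(m['t']);print(n,C,m['fx'],m['R'])
E
```

```text
0.0 [0.14591577 0.60745085 0.40342524] [ 1.17630062e-01  9.93056924e-01 -1.03095365e-03 -2.27594891e-04]
scene [ 0.05335652 -0.22076322  0.66860649] 347.09666957772845 [[ 0.57306999 -0.8194381  -0.01058245]
 [-0.61099458 -0.418619   -0.67189564]
 [ 0.54614687  0.39150905 -0.74057023]]
top [0.46677461 0.10536222 0.88180661] 422.0787243349246 [[ 0.01193078 -0.99991439  0.00537362]
 [-0.99628725 -0.01234538 -0.08520156]
 [ 0.0852606  -0.00433715 -0.99634925]]
```

View pics/top0.png

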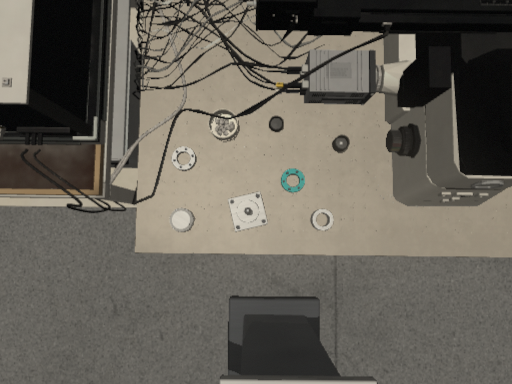

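View pics/scene0.png

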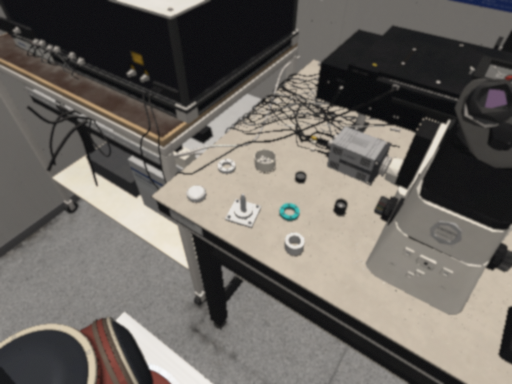

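The top view shows the clamp ring at (183,158), cap at (181,220), stand at (248,211) and spacer at (321,219). The turquoise look-alike is at (293,180). The scene view shows the same layout.

```bash
cat > h.py <<'E'
import numpy as np,cv2
from bench import sensors,imaging
from scipy.spatial.transform import Rotation as Ro
def ray(m,u,v,z):
    R=np.array(m['R']);t=np.array(m['t']);C=-R.T@t
    d=R.T@np.array([(u-m['cx'])/m['fx'],(v-m['cy'])/m['fy'],1]);return C+d*(z-C[2])/d[2]
def proj(m,X):
    c=np.array(m['R'])@X+np.array(m['t']);return np.array([c[0]/c[2]*m['fx']+m['cx'],c[1]/c[2]*m['fy']+m['cy']])
def loc(p,s=None):
    "world grasp target (tool down) -> shift in tool axes /0.15"
    s=s or sensors.get_state();R=Ro.from_quat(s['eef_rot'])
    return R.inv().apply(np.array(p)+[0,0,.155]-s['tcp_pos'])/.15
E
python3 - <<'E'
from h import *
im=cv2.imread('pics/top0.png');m=imaging.camera_model('top')
g=cv2.cvtColor(im,cv2.COLOR_BGR2GRAY)
out=[]
for n,(u,v),z in(('ring',(183,158),.012),('cap',(181,220),.018),('stand',(248,211),.008),('spacer',(321,219),.028)):
    w=24 if n=='stand' else 17
    c=g[v-w:v+w,u-w:u+w]
    print(n,'median',np.median(c),c.max())
    b=(c>205).astype(np.uint8)
    cs,_=cv2.findContours(b,cv2.RETR_EXTERNAL,cv2.CHAIN_APPROX_NONE)
    k=cv2.convexHull(max(cs,key=cv2.contourArea))
    r=cv2.minAreaRect(k);(x,y),rad=cv2.minEnclosingCircle(k)
    p=ray(m,r[0][0]+u-w,r[0][1]+v-w,z);print(r,rad*2*(.88-z)/422,p)
    out.append(cv2.resize(im[v-w:v+w,u-w:u+w],(300,300),interpolation=cv2.INTER_NEAREST))
    out.append(cv2.resize(cv2.cvtColor(b*255,cv2.COLOR_GRAY2BGR),(300,300),interpolation=cv2.INTER_NEAREST)) if 0 else 0
cv2.imwrite('pics/crop.png',np.vstack([np.hstack(out[:2]),np.hstack(out[2:])]))
E
```

```text
ring median 164.0 207
((9.0, 13.0), (0.0, 0.0), 0.0) 4.113743971907467e-07 [0.60372554 0.25889658 0.012     ]
cap median 166.5 208
((20.680002212524414, 10.260001182556152), (5.800000190734863, 1.2000000476837158), 36.869895935058594) 0.011911025072161055 [0.4809333  0.23479323 0.018     ]
stand median 168.0 209
((10.0, 23.5), (3.0, 6.0), 90.0) 0.013069162386853548 [0.48801309 0.13459712 0.008     ]
spacer median 157.0 200Traceback (most recent call last):
  File "<stdin>", line 11, in <module>
ValueError: max() iterable argument is empty
```

```bash
python3 - <<'E'
from h import *
im=cv2.imread('pics/top0.png');m=imaging.camera_model('top')
out=[]
print('table',im[190,220],im[190,340])
for n,(u,v),z in(('ring',(183,158),.012),('cap',(181,220),.018),('stand',(248,211),.008),('spacer',(321,219),.028)):
    w=24 if n=='stand' else 17
    c=im[v-w:v+w,u-w:u+w,0]
    b=(c>168).astype(np.uint8)
    cs,_=cv2.findContours(b,cv2.RETR_EXTERNAL,cv2.CHAIN_APPROX_NONE)
    k=cv2.convexHull(max(cs,key=cv2.contourArea))
    r=cv2.minAreaRect(k);(x,y),rad=cv2.minEnclosingCircle(k)
    p=ray(m,r[0][0]+u-w,r[0][1]+v-w,z);print(n,r,rad*2*(.88-z)/422,p)
    f=cv2.resize(im[v-w:v+w,u-w:u+w],(300,300),interpolation=cv2.INTER_NEAREST)
    cv2.drawContours(f,[(k*300/(2*w)).astype(int)],-1,(0,0,255),1)
    out.append(f)
cv2.imwrite('pics/crop.png',np.vstack([np.hstack(out[:2]),np.hstack(out[2:])]))
E
```

```text
table [148 169 180] [133 152 162]
ring ((11.05444049835205, 14.904012680053711), (10.22399616241455, 22.26797103881836), 15.5241117477417) 0.04599346860551156 [0.59978406 0.25452229 0.012     ]
cap ((16.5, 16.5), (17.0, 17.0), 90.0) 0.037071228316609896 [0.4681436  0.24298492 0.018     ]
stand ((23.209163665771484, 23.96786117553711), (32.299068450927734, 32.428916931152344), 76.86598205566406) 0.08912296956862319 [0.48737698 0.10728859 0.008     ]
spacer ((18.750001907348633, 17.25), (19.798988342285156, 19.091880798339844), 45.0) 0.042016076291341915 [ 0.47205793 -0.04539853  0.028     ]
```

View pics/crop.png

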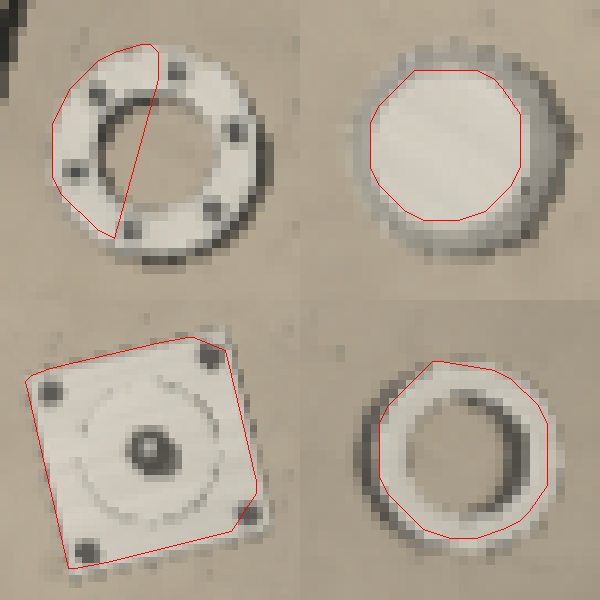

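Sizes agree with the given ones: base 67 mm, spacer about 42 mm. I'll refine the ring centre from its visible outline and get moving.

```bash
python3 - <<'E'
from h import *
m=imaging.camera_model('top')
print('ring',ray(m,183.1,157.0,.012),'turq',ray(m,293,180,.01))
s=sensors.get_state();print(s['joint_positions'],s['finger_gap'])
print(loc([.472,-.0454,.095]))
ms=imaging.camera_model('scene')
for p in([.472,-.0454,.028],[.4874,.1073,.008],[.60,.255,.012]):print(proj(ms,np.array(p)))
E
```

```text
ring [0.5976453  0.24190919 0.012     ] turq [0.55266411 0.01302538 0.01      ]
[ 1.21601340e+00  5.33092829e-02  1.61416952e+00  1.73749266e-05
  1.47603540e+00 -1.19008660e-01] 1.00182447507231
[-3.13074664 -3.72229653  1.03010531]
[293.71132332 239.88244235]
[242.06851036 211.1382126 ]
[222.4945396  161.47556455]
```

Emit:
{"api": "step_arm", "payload": {
  "moves": [-0.78,-0.93,0,0,0,0,1,-0.78,-0.93,0,0,0,0,1,-0.78,-0.93,0,0,0,0,1,-0.78,-0.93,0,0,0,0,1,-0.78,-0.93,0,0,0,0,1]
}}

```text
t: 0.52
tcp_pos: [0.2282, 0.4415, 0.4038]
eef_rot: [0.119, 0.993, -0.001, 0.0]
force: [-0.2, 0.1, -0.6]
finger_gap: 1.0
grasp_force: 0.0
```

Emit:
{"api": "step_arm", "payload": {
  "moves": [-0.78,-0.93,0,0,0,0,1,-0.78,-0.93,0,0,0,0,1,-0.78,-0.93,0,0,0,0,1,-0.78,-0.93,0,0,0,0,1,-0.78,-0.93,0,0,0,0,1]
}}

```text
t: 0.93
tcp_pos: [0.3093, 0.2785, 0.4042]
eef_rot: [0.119, 0.993, -0.001, 0.0]
force: [-1.1, -0.6, -0.3]
finger_gap: 1.0
grasp_force: 0.0
```

Emit:
{"api": "step_arm", "payload": {
  "moves": [-0.78,-0.93,0,0,0,0,1,-0.78,-0.93,0,0,0,0,1,-0.78,-0.93,0,0,0,0,1,-0.78,-0.93,0,0,0,0,1,-0.78,-0.93,0,0,0,0,1]
}}

```text
t: 1.35
tcp_pos: [0.3905, 0.1152, 0.4044]
eef_rot: [0.12, 0.993, -0.001, 0.0]
force: [-0.4, 0.9, -0.3]
finger_gap: 0.998
grasp_force: 0.0
```

Emit:
{"api": "step_arm", "payload": {
  "moves": [-0.78,-0.93,0.5,0,0,0,1,-0.78,-0.93,0.5,0,0,0,1,-0.78,-0.93,0.5,0,0,0,1,-0.78,-0.93,0.5,0,0,0,1,-0.78,-0.93,0.5,0,0,0,1,-0.78,-0.93,0.5,0,0,0,1,-0.78,-0.93,0.5,0,0,0,1]
}}

```text
t: 1.93
tcp_pos: [0.4706, -0.0453, 0.3282]
eef_rot: [0.119, 0.993, 0.0, -0.002]
force: [-0.3, 0.9, 0.3]
finger_gap: 1.0
grasp_force: 0.0
```

```bash
python3 - <<'E'
from h import *
s=sensors.get_state();print(s['t'],s['tcp_pos'],s['eef_rot'],s['joint_positions'],np.linalg.norm(s['qvel']))
m=imaging.camera_model('wrist');im=imaging.camera('wrist')[...,::-1].copy()
print(proj(m,np.array([.472,-.0454,.028])),proj(m,np.array([.4874,.1073,.008])),m['fx'])
print(loc([.472,-.0454,.025]))
cv2.imwrite('pics/w1.png',im)
E
```

```text
1.9333 [ 0.47056654 -0.0452754   0.32817006] [ 1.19005876e-01  9.92891885e-01  4.05177949e-04 -1.77263707e-03] [-2.53603175e-01 -2.64153916e-01  2.03560630e+00  3.34783460e-04
  1.37376215e+00 -1.58588807e+00] 0.06020135695709914
[255.48104267 187.48774466] [402.3199607  162.54167816] 282.61955870757777
[-0.01300353 -0.00459383  0.99376637]
```

View pics/w1.png

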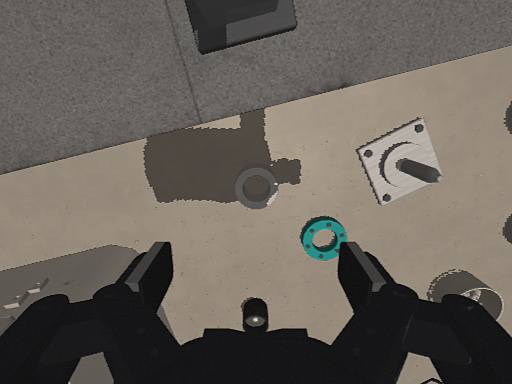

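The wrist view shows the spacer at (257,187), against a prediction of (255.5,187.5). The stand centre is near (400,163), against (402,162.5). The measurements agree to about 2 mm, so I'll descend.

Emit:
{"api": "step_arm", "payload": {
  "moves": [-0.01,0,0.2,0,0,0,1,-0.01,0,0.4,0,0,0,1,-0.01,0,0.6,0,0,0,1,-0.01,0,0.8,0,0,0,1,-0.01,0,0.9,0,0,0,1,-0.01,0,0.97,0,0,0,1,-0.01,0,0.99,0,0,0,1,-0.01,0,0.99,0,0,0,1]
}}

```text
t: 2.65
tcp_pos: [0.4722, -0.0439, 0.1815]
eef_rot: [0.117, 0.993, 0.0, 0.0]
force: [-0.4, -0.4, 0.2]
finger_gap: 0.998
grasp_force: 0.0
```

Emit:
{"api": "step_arm", "payload": {
  "grip_force": 30,
  "moves": [0,0,0,0,0,0,0,0,0,0,0,0,0,-0.2,0,0,0,0,0,0,-0.4,0,0,0,0,0,0,-0.6,0,0,0,0,0,0,-1,0,0,0,0,0,0,-1,0,0,0,0,0,0,-1,0,0,0,0,0,0,-1]
}}

```text
t: 3.32
tcp_pos: [0.473, -0.0448, 0.1828]
eef_rot: [0.118, 0.993, -0.0, 0.001]
force: [-1.2, 0.8, 6.2]
finger_gap: 0.495
grasp_force: 30.2
```

Emit:
{"api": "step_arm", "payload": {
  "moves": [0,0,-0.1,0,0,0,-1,0,0,-0.3,0,0,0,-1,0,0,-0.5,0,0,0,-1,0,0,-0.65,0,0,0,-1,0,0,-0.7,0,0,0,-1,0,0,-0.7,0,0,0,-1,0,0,-0.7,0,0,0,-1]
}}

```text
t: 3.9
tcp_pos: [0.4719, -0.0445, 0.2855]
eef_rot: [0.118, 0.993, 0.0, -0.0]
force: [0.2, -0.9, -1.5]
finger_gap: 0.492
grasp_force: 30.8
```

```bash
python3 - <<'E'
from h import *
s=sensors.get_state();print(s['t'],s['tcp_pos'],s['finger_gap'],s['grasp_force'])
m=imaging.camera_model('wrist');im=imaging.camera('wrist')[...,::-1].copy()
print('base pred',proj(m,np.array([.4874,.1073,.008])),'tip',proj(m,np.array([.4874,.1073,.072])))
print('spacer axis bottom/top pred',[proj(m,s['tcp_pos']-np.array([0,0,z])) for z in(.183,.155)])
print(loc([.4874,.1073,s['tcp_pos'][2]-.155]))
cv2.imwrite('pics/w2.png',im)
E
```

```text
3.9 [ 0.47186775 -0.04453345  0.2855326 ] 0.49238428240944554 30.780836795456707
base pred [425.59798504 169.82847705] tip [480.56782419 190.32282378]
spacer axis bottom/top pred [array([255.54496229, 238.2496482 ]), array([255.63665954, 263.51917285])]
[ 0.13333685  1.00829639 -0.00677962]
```

View pics/w2.png

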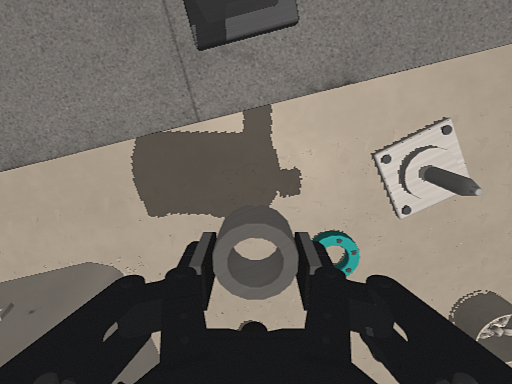

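The spacer is held level and centred at (255,260). The post tip is at (477,191), about 2 mm short of the prediction along y. Next I'll carry it over the post.

Emit:
{"api": "step_arm", "payload": {
  "moves": [0.03,0.22,-0.02,0,0,0,-1,0.06,0.45,-0.02,0,0,0,-1,0.09,0.68,-0.02,0,0,0,-1,0.12,0.88,-0.02,0,0,0,-1,0.135,0.97,-0.02,0,0,0,-1,0.135,0.995,-0.02,0,0,0,-1,0.135,0.995,-0.02,0,0,0,-1,0.135,0.995,-0.02,0,0,0,-1]
}}

```text
t: 4.62
tcp_pos: [0.4869, 0.1048, 0.2877]
eef_rot: [0.118, 0.993, -0.001, -0.001]
force: [0.6, -0.3, 0.2]
finger_gap: 0.495
grasp_force: 30.9
```

```bash
python3 - <<'E'
from h import *
s=sensors.get_state();print(s['t'],s['tcp_pos'],s['finger_gap'],s['grasp_force'])
m=imaging.camera_model('wrist');im=imaging.camera('wrist')[...,::-1].copy()
top=imaging.camera('scene')[...,::-1]
P=np.array([.4874,.1055,0]);
print('tip',proj(m,P+[0,0,.072]))
print('spacer axis bottom/top pred',[proj(m,s['tcp_pos']-np.array([0,0,z])) for z in(.183,.155)])
sc=cv2.resize(top[120:260,170:330],(440,385),interpolation=cv2.INTER_CUBIC)
w=cv2.resize(im[150:340,160:340],(360,380),interpolation=cv2.INTER_CUBIC)
cv2.imwrite('pics/w3.png',np.hstack([w,sc[:380]]))
E
```

```text
4.6167 [0.48694406 0.10482913 0.28769016] 0.4947302407905356 30.876475959084928
tip [256.99411245 218.35353148]
spacer axis bottom/top pred [array([255.99809399, 238.81467704]), array([256.10228557, 264.07355407])]
```

View pics/w3.png

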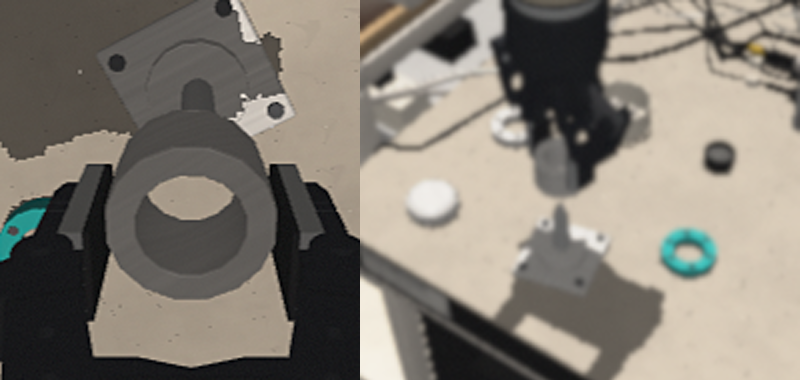

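The post is at about x=258 in the wrist image and the spacer axis at 256, so they line up within about 2 mm. Lowering now.

Emit:
{"api": "step_arm", "payload": {
  "moves": [0,0.01,0.08,0,0,0,-1,0,0.01,0.16,0,0,0,-1,0,0.01,0.24,0,0,0,-1,0,0.01,0.32,0,0,0,-1,0,0.01,0.4,0,0,0,-1,0,0.01,0.46,0,0,0,-1,0,0.01,0.5,0,0,0,-1,0,0.01,0.5,0,0,0,-1]
}}

```text
t: 5.38
tcp_pos: [0.4869, 0.1067, 0.2121]
eef_rot: [0.118, 0.993, -0.0, -0.002]
force: [-0.1, -0.7, -1.2]
finger_gap: 0.495
grasp_force: 30.9
```

Emit:
{"api": "step_arm", "payload": {
  "moves": [0,0,0.015,0,0,0,-1,0,0,0.03,0,0,0,-1,0,0,0.045,0,0,0,-1,0,0,0.06,0,0,0,-1,0,0,0.06,0,0,0,-1]
}}

```text
t: 5.8
tcp_pos: [0.4876, 0.1068, 0.2051]
eef_rot: [0.118, 0.993, -0.0, -0.0]
force: [-0.0, 0.2, -0.8]
finger_gap: 0.495
grasp_force: 30.9
```

Emit:
{"api": "step_arm", "payload": {
  "moves": [0,0,0.01,0,0,0,-1,0,0,0.015,0,0,0,-1,0,0,0.02,0,0,0,-1,0,0,0.025,0,0,0,-1,0,0,0.025,0,0,0,-1]
}}

```text
t: 6.22
tcp_pos: [0.4876, 0.1068, 0.2013]
eef_rot: [0.118, 0.993, -0.0, -0.0]
force: [0.9, -1.0, -0.4]
finger_gap: 0.499
grasp_force: 30.9
```

Emit:
{"api": "step_arm", "payload": {
  "moves": [0,0,0.005,0,0,0,-1,0,0,0.01,0,0,0,-1,0,0,0.01,0,0,0,-1,0,0,0.01,0,0,0,-1]
}}

```text
t: 6.55
tcp_pos: [0.488, 0.1068, 0.2008]
eef_rot: [0.118, 0.993, 0.0, 0.0]
force: [-2.9, -0.5, 5.1]
finger_gap: 0.494
grasp_force: 31.3
```

Contact with the seat at the expected height; releasing slowly.

Emit:
{"api": "step_arm", "payload": {
  "moves": [0,0,0,0,0,0,0.05,0,0,0,0,0,0,0.1,0,0,0,0,0,0,0.3,0,0,0,0,0,0,0.5,0,0,0,0,0,0,0.7,0,0,0,0,0,0,0.7,0,0,0,0,0,0,0.7]
}}

```text
t: 7.13
tcp_pos: [0.4876, 0.1068, 0.1998]
eef_rot: [0.118, 0.993, -0.0, -0.0]
force: [-0.6, 0.3, -0.8]
finger_gap: 0.85
grasp_force: 0.0
```

Emit:
{"api": "step_arm", "payload": {
  "moves": [0,0,-0.15,0,0,0,0.7,0,0,-0.35,0,0,0,0.7,0,0,-0.6,0,0,0,0.7,0,0,-0.8,0,0,0,0.7,0,0,-0.9,0,0,0,0.7,0,0,-0.9,0,0,0,0.7,0,0,-0.9,0,0,0,0.7]
}}

```text
t: 7.72
tcp_pos: [0.4878, 0.1068, 0.3357]
eef_rot: [0.118, 0.993, 0.0, 0.001]
force: [-0.4, 0.2, -0.1]
finger_gap: 0.849
grasp_force: 0.0
```

```bash
python3 - <<'E'
from h import *
s=sensors.get_state();print(s['t'],s['tcp_pos'],s['finger_gap'],s['joint_positions'][5])
m=imaging.camera_model('wrist');im=imaging.camera('wrist')[...,::-1].copy()
print(proj(m,np.array([.4876,.1065,.046])))
print(loc([.598,.243,s['tcp_pos'][2]-.155]))
cv2.imwrite('pics/w4.png',im)
E
```

```text
7.7167 [0.48784696 0.10677332 0.3357103 ] 0.8488745818169944 -1.2686962167852778
[254.84214094 187.22546571]
[-0.50509427  1.05568283 -0.01266302]
```

View pics/w4.png

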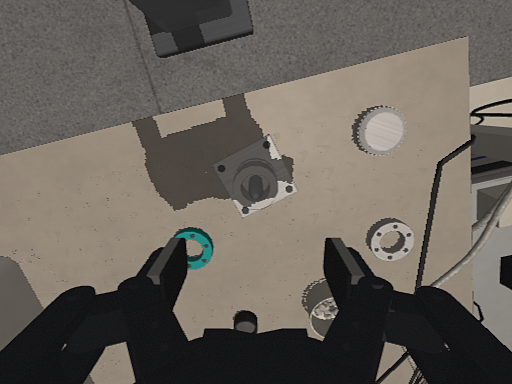

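The spacer sits on the seat round the post at (256,185). The ring is at (391,239), with the cable well off its right side. Next I'll fix the ring position and move there with a quarter turn.

```bash
python3 - <<'E'
from h import *
m=imaging.camera_model('wrist');im=cv2.imread('pics/w4.png')
c=im[212:268,358:422,0];b=(c>150).astype(np.uint8)
cs,_=cv2.findContours(b,cv2.RETR_EXTERNAL,cv2.CHAIN_APPROX_NONE)
k=cv2.convexHull(max(cs,key=cv2.contourArea));e=cv2.fitEllipse(k);print(e)
p=ray(m,e[0][0]+358,e[0][1]+212,.012);print(p)
s=sensors.get_state();print(loc([p[0],p[1],s['tcp_pos'][2]-.155]))
E
```

```text
((34.37916564941406, 29.415935516357422), (36.393009185791016, 43.338722229003906), 63.78388977050781)
[0.59363249 0.24092633 0.012     ]
[-4.80027173e-01  1.03544202e+00 -9.33214509e-04]
```

Emit:
{"api": "step_arm", "payload": {
  "moves": [-0.1,0.2,0,0,0,0.075,0.7,-0.2,0.4,0,0,0,0.15,0.7,-0.3,0.6,0,0,0,0.225,0.7,-0.4,0.8,0,0,0,0.3,0.7,-0.49,0.95,0,0,0,0.375,0.7,-0.49,1,0,0,0,0.45,0.7,-0.49,1,0,0,0,0.5,0.7,-0.49,1,0,0,0,0.5,0.7]
}}

```text
t: 8.43
tcp_pos: [0.5938, 0.2359, 0.3313]
eef_rot: [0.489, 0.872, -0.002, -0.002]
force: [-0.2, -0.1, -0.1]
finger_gap: 0.85
grasp_force: 0.0
```

Emit:
{"api": "step_arm", "payload": {
  "moves": [0,0,0,0,0,0.075,0.7,0,0,0,0,0,0.15,0.7,0,0,0,0,0,0.225,0.7,0,0,0,0,0,0.3,0.7,0,0,0,0,0,0.375,0.7,0,0,0,0,0,0.45,0.7,0,0,0,0,0,0.5,0.7,0,0,0,0,0,0.5,0.7]
}}

```text
t: 9.1
tcp_pos: [0.5936, 0.2349, 0.3328]
eef_rot: [0.785, 0.619, -0.002, -0.001]
force: [-0.5, 0.3, -0.1]
finger_gap: 0.847
grasp_force: 0.0
```

```bash
python3 - <<'E'
from h import *
s=sensors.get_state();print(s['t'],s['tcp_pos'],s['eef_rot'],s['joint_positions'][5])
m=imaging.camera_model('wrist');im=imaging.camera('wrist')[...,::-1].copy()
u,v=proj(m,np.array([.5965,.2415,.012])).astype(int);print(u,v)
x0,y0=u-45,v-40
c=im[y0:y0+80,x0:x0+90]
cv2.imwrite('pics/w5.png',cv2.resize(c,(540,480)))
hsv=c[...,0];print(np.percentile(hsv,[10,50,90,99]))
b=(hsv>165).astype(np.uint8)
k=cv2.findNonZero(b);print(cv2.boundingRect(k),len(k))
print(loc([.5965,.2415,.02]),[round(x,1) for x in proj(m,np.array([.5965,.2415+.01,.012]))])
E
```

```text
9.1 [0.59356887 0.23491514 0.33277688] [ 7.85269963e-01  6.19151203e-01 -1.55806584e-03 -6.67409605e-04] 0.49582899409059955
257 172
[ 67.  92. 144. 192.]
(26, 17, 43, 39) 479
[0.04850577 0.01111823 1.05334356] [np.float64(254.9), np.float64(163.4)]
```

View pics/w5.png

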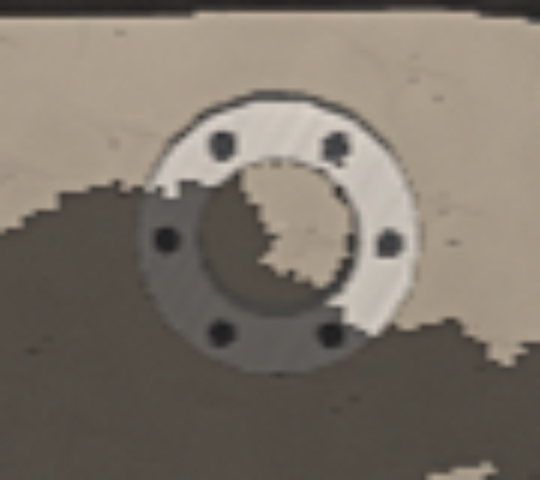

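The ring is at (258,171.5), within 1 mm of the prediction. Descending.

Emit:
{"api": "step_arm", "payload": {
  "moves": [0.05,0.01,0.2,0,0,0,0.7,0.05,0.01,0.4,0,0,0,0.7,0.05,0.01,0.6,0,0,0,0.7,0.05,0.01,0.75,0,0,0,0.7,0.05,0.01,0.88,0,0,0,0.7,0.05,0.01,0.95,0,0,0,0.7,0.05,0.01,0.98,0,0,0,0.7,0.05,0.01,0.98,0,0,0,0.7]
}}

```text
t: 9.82
tcp_pos: [0.5969, 0.2421, 0.1866]
eef_rot: [0.785, 0.619, -0.001, -0.0]
force: [-0.4, 0.3, -0.3]
finger_gap: 0.849
grasp_force: 0.0
```

Emit:
{"api": "step_arm", "payload": {
  "moves": [0,0,0.03,0,0,0,0.6,0,0,0.05,0,0,0,0.5,0,0,0.06,0,0,0,0.4,0,0,0.06,0,0,0,0.4,0,0,0.06,0,0,0,0.4]
}}

```text
t: 10.23
tcp_pos: [0.5976, 0.2425, 0.1795]
eef_rot: [0.785, 0.619, 0.0, 0.0]
force: [-0.8, 0.6, 0.5]
finger_gap: 0.701
grasp_force: 0.0
```

Emit:
{"api": "step_arm", "payload": {
  "moves": [0,0,0.02,0,0,0,0.4,0,0,0.035,0,0,0,0.4,0,0,0.045,0,0,0,0.4,0,0,0.045,0,0,0,0.4]
}}

```text
t: 10.57
tcp_pos: [0.5971, 0.2423, 0.1716]
eef_rot: [0.785, 0.619, -0.0, -0.0]
force: [0.9, -0.3, 0.7]
finger_gap: 0.7
grasp_force: 0.0
```

Emit:
{"api": "step_arm", "payload": {
  "grip_force": 30,
  "moves": [0,0,0,0,0,0,0.25,0,0,0,0,0,0,0.1,0,0,0,0,0,0,-0.1,0,0,0,0,0,0,-0.5,0,0,0,0,0,0,-1,0,0,0,0,0,0,-1,0,0,0,0,0,0,-1]
}}

```text
t: 11.15
tcp_pos: [0.5976, 0.2424, 0.1725]
eef_rot: [0.785, 0.619, 0.0, 0.0]
force: [1.1, 0.6, 1.2]
finger_gap: 0.56
grasp_force: 31.1
```

Emit:
{"api": "step_arm", "payload": {
  "moves": [0,0,-0.08,0,0,0,-1,0,0,-0.25,0,0,0,-1,0,0,-0.45,0,0,0,-1,0,0,-0.65,0,0,0,-1,0,0,-0.8,0,0,0,-1,0,0,-0.85,0,0,0,-1,0,0,-0.85,0,0,0,-1]
}}

```text
t: 11.73
tcp_pos: [0.5981, 0.2426, 0.3033]
eef_rot: [0.785, 0.619, 0.003, 0.001]
force: [1.0, -0.6, -0.6]
finger_gap: 0.558
grasp_force: 31.2
```

```bash
python3 - <<'E'
from h import *
s=sensors.get_state();print(s['t'],s['tcp_pos'],s['finger_gap'],s['grasp_force'])
print(loc([.4876,.1067,s['tcp_pos'][2]-.155]))
E
```

```text
11.7333 [0.59811895 0.24261742 0.30325562] 0.5580087359956882 31.20447834022343
[-1.05312338 -0.50478924 -0.00541018]
```

Emit:
{"api": "step_arm", "payload": {
  "moves": [-0.15,-0.07,0,0,0,0,-1,-0.35,-0.17,0,0,0,0,-1,-0.55,-0.27,0,0,0,0,-1,-0.75,-0.37,0,0,0,0,-1,-0.9,-0.45,0,0,0,0,-1,-0.98,-0.5,0,0,0,0,-1,-1,-0.505,0,0,0,0,-1,-1,-0.505,0,0,0,0,-1]
}}

```text
t: 12.4
tcp_pos: [0.4878, 0.1137, 0.2978]
eef_rot: [0.786, 0.619, -0.001, -0.001]
force: [0.5, -0.0, -1.4]
finger_gap: 0.56
grasp_force: 31.2
```

Emit:
{"api": "step_arm", "payload": {
  "moves": [-0.03,0,0.05,0,0,0,-1,-0.05,0,0.1,0,0,0,-1,-0.05,0,0.1,0,0,0,-1,-0.05,0,0.1,0,0,0,-1,-0.05,0,0.1,0,0,0,-1]
}}

```text
t: 12.82
tcp_pos: [0.4872, 0.1072, 0.2843]
eef_rot: [0.785, 0.619, -0.0, -0.0]
force: [0.0, -0.4, 0.1]
finger_gap: 0.562
grasp_force: 31.2
```

```bash
python3 - <<'E'
from h import *
s=sensors.get_state();print(s['t'],s['tcp_pos'],s['finger_gap'],s['grasp_force'])
im=imaging.camera('wrist')[...,::-1].copy();top=imaging.camera('scene')[...,::-1]
print(loc([.4876,.1067,.062]))
sc=cv2.resize(top[130:250,180:300],(380,380),interpolation=cv2.INTER_CUBIC)
w=cv2.resize(im[130:320,150:360],(420,380),interpolation=cv2.INTER_CUBIC)
cv2.imwrite('pics/w6.png',np.hstack([w,sc]))
E
```

```text
12.8167 [0.48716672 0.10717825 0.28428672] 0.5616937543424254 31.225075973197818
[-0.00261752  0.00267894  0.45274689]
```

View pics/w6.png

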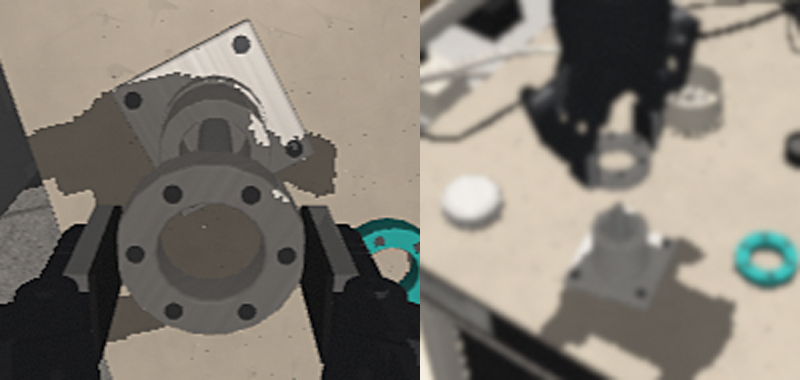

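The ring is held level and lines up with the seated spacer and post (both near x=212 in the crop). Lowering.

Emit:
{"api": "step_arm", "payload": {
  "moves": [0,0,0.06,0,0,0,-1,0,0,0.12,0,0,0,-1,0,0,0.18,0,0,0,-1,0,0,0.24,0,0,0,-1,0,0,0.3,0,0,0,-1,0,0,0.35,0,0,0,-1,0,0,0.38,0,0,0,-1,0,0,0.38,0,0,0,-1]
}}

```text
t: 13.58
tcp_pos: [0.4863, 0.1069, 0.226]
eef_rot: [0.785, 0.619, -0.001, -0.001]
force: [-0.3, 0.3, -1.4]
finger_gap: 0.56
grasp_force: 31.2
```

Emit:
{"api": "step_arm", "payload": {
  "moves": [0,0,0.015,0,0,0,-1,0,0,0.03,0,0,0,-1,0,0,0.04,0,0,0,-1,0,0,0.045,0,0,0,-1,0,0,0.045,0,0,0,-1]
}}

```text
t: 14.0
tcp_pos: [0.487, 0.1069, 0.221]
eef_rot: [0.785, 0.619, 0.0, 0.0]
force: [0.3, 0.4, 0.4]
finger_gap: 0.56
grasp_force: 31.2
```

Emit:
{"api": "step_arm", "payload": {
  "moves": [0,0,0.006,0,0,0,-1,0,0,0.012,0,0,0,-1,0,0,0.016,0,0,0,-1,0,0,0.016,0,0,0,-1]
}}

```text
t: 14.33
tcp_pos: [0.487, 0.1069, 0.2185]
eef_rot: [0.785, 0.619, 0.0, 0.0]
force: [-0.4, -0.7, -0.8]
finger_gap: 0.561
grasp_force: 31.2
```

Emit:
{"api": "step_arm", "payload": {
  "moves": [0,0,0.006,0,0,0,-1,0,0,0.01,0,0,0,-1,0,0,0.01,0,0,0,-1]
}}

```text
t: 14.58
tcp_pos: [0.4873, 0.107, 0.2184]
eef_rot: [0.785, 0.619, -0.0, -0.0]
force: [-4.6, -0.2, 7.5]
finger_gap: 0.554
grasp_force: 31.9
```

Contact at the expected height; releasing and retreating.

Emit:
{"api": "step_arm", "payload": {
  "moves": [0,0,0,0,0,0,0.15,0,0,0,0,0,0,0.2,0,0,0,0,0,0,0.35,0,0,0,0,0,0,0.5,0,0,0,0,0,0,0.7,0,0,0,0,0,0,0.7,0,0,0,0,0,0,0.7]
}}

```text
t: 15.17
tcp_pos: [0.4869, 0.1069, 0.2169]
eef_rot: [0.785, 0.619, -0.0, -0.0]
force: [0.1, 0.1, 0.4]
finger_gap: 0.854
grasp_force: 0.0
```

Emit:
{"api": "step_arm", "payload": {
  "moves": [0,0,-0.15,0,0,0,0.7,0,0,-0.35,0,0,0,0.7,0,0,-0.6,0,0,0,0.7,0,0,-0.8,0,0,0,0.7,0,0,-0.9,0,0,0,0.7,0,0,-0.9,0,0,0,0.7,0,0,-0.9,0,0,0,0.7]
}}

```text
t: 15.75
tcp_pos: [0.4871, 0.1069, 0.3528]
eef_rot: [0.785, 0.619, 0.001, 0.001]
force: [-0.2, -0.4, -0.5]
finger_gap: 0.848
grasp_force: 0.0
```

```bash
python3 - <<'E'
from h import *
im=imaging.camera('wrist')[...,::-1].copy();top=imaging.camera('scene')[...,::-1]
m=imaging.camera_model('wrist');print(proj(m,np.array([.4874,.1067,.058])))
sc=cv2.resize(top[130:250,180:300],(380,380),interpolation=cv2.INTER_CUBIC)
w=cv2.resize(im[100:290,150:360],(420,380),interpolation=cv2.INTER_CUBIC)
cv2.imwrite('pics/w7.png',np.hstack([w,sc]))
E
```

```text
[257.01344869 186.69036839]
```

View pics/w7.png

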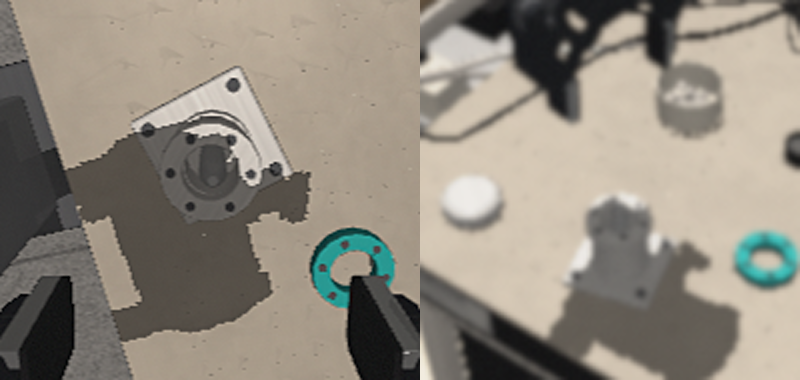

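The clamp ring lies flat on the spacer round the post, centred at (210,173) in the crop. The cap hasn't moved.

```bash
python3 -c "
from bench import order
print(order.hand_in())"
```

```text
the job is handed in; nothing more can be done
None
```

The job is handed in: the spacer sits on the seat with the clamp ring flat on it, both round the post and released, the cap was not touched, and it took about 16 s; the hand-in returned no verdict.

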